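# Fish the spacer ring out of the chip chute

## Task

A brass spacer ring has dropped to the back of the narrow chip chute of the green bench machine. Take the bent rod from its wooden stand, hook the ring with it and draw it along the chute's floor and out of the mouth so that it lies flat in the catch tray, keeping the rod's toe only lightly pressed on the sprung floor, which rises on the way, and not pressing hard on any of the machine; then hang the rod back upright in its stand. Leave the other things on the bench alone.

Things in the scene. Friction and masses are not known exactly. Their poses are not given: they have to be found in the camera images.
- chute: Green bench machine, fixed. Origin on the bench under mid-chute; x runs along the chute from the mouth inwards, y across to the motor, z up. Two cheeks (x -75 to 75, y +-18 to +-52, 75 high) leave a slot 36 wide, open above and at the mouth x = -75; rear wall at x = 71. Grey motor on the +y side, up to 92 high. Pressing over 6 N on any part of it does damage.
- guard_edge (a point): Underside of the front edge of the guard over the back of the slot: at (14, 0, 60) in the chute's frame. The guard is three red bars across the slot, each 5 wide and 4 thick, starting at x = 14, 34 and 54, so that the rod's foot must reach in under them; the slot is open above between the first bar and the mouth.
- ramp_foot (a point): Nominal point on the chute's aluminium floor, (14, 0, 14) in the chute's frame. From here back it is level; towards the mouth it RISES, steeply to x = -30 (4 to 12 up) and then less so or even falling a little to its end at x = -73 (in all 0 to 24 up), bent differently each time: to be felt. The whole floor is sprung, sinking 0.3 mm per newton.
- tray (a point): Middle of the floor of the dark catch tray in front of the mouth: at (-113, 0, 12) in the chute's frame. Inside of the tray: 76 along x (from the mouth, x = -75, to x = -151), 72 across; rim at height 20. The ring tips off the floor's end, up to 26 above the tray, and may come to lean or stand there; then it must be coaxed flat with the rod.
- ring: Loose brass ring, 30 outside, 16 hole, 4 thick, about 20 g. Origin at the centre of its underside, z along its axis. It starts flat on the level part of the floor under the guard bars, nearly mid-slot.
- rod: Loose bent steel rod, red handle, 160 g. Origin on the shaft axis at the underside of the black collar (disc radius 20, z 0 to 4); z up, x the way the foot points. Handle 22 x 22 square, z 4 to 54. The 7 thick shaft runs down to z -87.5, bends into a foot along +x to x 45, then a toe straight down to z -105, 14 below the foot's underside. Starts hanging upright in the stand.
- stand: Wooden stand, fixed, base 100 x 90 x 8. Origin at the centre of its underside. Two upright boards along x (50 long, 6 thick, inner faces y +-10, tops at height 112) leave a channel 20 wide, open above and at both ends. The rod's collar rests centred on their tops, its foot pointing along +x in the channel.
- rod_toe (a point): Lowest point of the rod's toe: at (45, 0, -105) in the frame of the rod.
- battery: Black and green battery pack, 75 x 62 x 46, a bystander. Origin at the centre of its underside.
- oil: Small black oil bottle, radius 24, 140 high, a bystander. Origin at the centre of its underside.
- screwdriver: Screwdriver with a blue handle lying on the bench, a bystander.
There are look-alikes about, which are no part of the job. What is shaped like the rod but orange or purple is not meant.

How it is judged:
On the way, in this order (a step that is already met when the one before it is completed fails the run):
1. the rod is lifted clear of its stand (distance of rod from where it was at the start of the episode above 0.08 m), for 0.1 s.
2. the ring is being drawn towards the mouth by the rod, inside the chute (distance of ring from where it was at the start of the episode above 0.03 m and contact force between rod and ring above 0.02 N and x of ring in the frame of chute above -0.075 m and z of ring in the frame of chute below 0.045 m), for 0.04 s.
3. the ring is in the catch tray (x of ring in the frame of chute below -0.085 m and z of ring in the frame of chute below 0.022 m), for 0.2 s.
At the end, for the whole second after the job is handed in: The ring lies flat (within 0.15 rad) and still on the floor of the catch tray, and the rod hangs still and upright (within 0.12 rad) in its stand, collar on the boards' tops within 5 mm in height and 15 mm sideways (all of step 3 and x of ring in the frame of chute above -0.145 m and y of ring in the frame of chute between -0.03 and 0.03 m and angle between the z axis of ring and the z axis of chute, either way round below 0.15 rad and linear speed of each of ring, rod below 0.02 m/s and horizontal distance between rod and stand below 0.015 m and z of rod in the frame of stand between 0.107 and 0.117 m and angle between rod's own z axis and vertical below 0.12 rad); the robot touches nothing.
It fails at once if the rod pressed on the machine with more than 6 N (contact force between rod and chute above 6 N).
It fails at once if the robot pressed on the machine with more than 6 N (contact force between any of the fingers, the arm and chute above 6 N).
It fails at once if a bystander was moved by more than 30 mm (distance of any of battery, oil, screwdriver from where it was at the start of the episode above 0.03 m).
It also fails if it takes over 72 s, if anything falls off the work surface, if the arm or the gripper's body presses on something with over 40 N, if the wrist force passes 120 N, or if a joint passes its speed limit or range.

## Robot

A 7-joint arm with a two-finger parallel gripper is mounted at the origin on the work surface. World frame = base frame: x ahead of the robot, y to its left, z up, the work surface at z = 0. Lengths are in m, angles in rad, forces in N, time in s.
With the tool pointing down it reaches from about 0.425 to 0.875 m from the base axis. Payload 4.7 kg.
Tool frame: the origin (TCP) lies on the centre line of the jaws, within the pads' length; the fingertips stand 17 mm ahead of it and the grasp point (between the pads) lies 2 mm behind it (tips_ahead is the distance from the TCP to the fingertips, in m); z points along the fingers, y is the line along which they close (so a half turn about z gives the same grasp; the last joint's range is limited). The gripper opens to 85 mm and grips with 20 to 120 N. Pads are 22 mm wide; open, the fingers measure 114 mm over their backs; the gripper's body (76 mm by 85 mm) begins 54 mm behind the grasp point. The pads swing forward as they close: fully open they stand 13 mm farther back than shut.
Start: joints at [-1.315, 0.321, -0.07, 1.45, 0.023, 1.371, -0.057], TCP at [0.156, 0.631, 0.248] pointing down, gripper open.
Joint ranges: [-2.86, 2.86], [-0.3, 2.09], [-1.38, 1.24], [0.06, 2.45], [-1.56, 4.7], [0.09, 2.05], [-2.69, 2.69]. Speed limits (rad/s): [2.57, 2.57, 3.14, 3.14, 3.14, 3.14, 3.14].

## Interface

Orientations are given as a unit quaternion [x, y, z, w].
In Python, from plant import * gives the robot as it stands.
- The arm moves only by the tool servo_tool, never from a script. Its argument "moves" is a list of rows, each a list of 5 numbers: the closure, from -1 (fully open) to 1 (shut), then the shift along the tool's x, y, z in mm, then the turn about the tool's z in degrees. A call has 1 to 5 rows; each row shifts and turns the commanded pose from where the row before left it, along the tool's axes as they then stand; what a row does not reach is not made up. A row lasts 1/12 s, in which the tool goes at most 41.7 mm and 7.16 degrees, less where a joint would pass 70% of its speed; a pose out of reach is approached as far as the arm can. A call is refused whole if a number of a shift passes 41.7 or a number of a turn 7.16, either way. A call with a gripper value outside its range is refused whole. The fingers move at their own pace and stop on an object; "newtons" is the grip in N (left out, the last holds). Time passes only in rows, so rows that do not move let the fingers close. It gives the time, the measured TCP pose, the force, the opening and the grip force at its end, in the units of the state.
- observe(): the state, without advancing time (a new reading comes with each control period).
- snapshot(name): name is "scene" or "top"; returns the picture (420x560x3 uint8, red, green, blue); there is no depth.
- get_calibration(name): a dict with "vfov" (degrees; the focal length in pixels is half the picture's height over the tangent of half this angle, whatever the lens; pixels are square), "cx", "cy" (the principal point, pixels), "world_to_cam" (4x4, takes a point from world to camera coordinates). Camera axes: x right, y down, z forward; pixel columns grow to the right and rows downward; lengths in m; the calibration is good to about 2 mm. A picture is of the moment at which its call begins. get_calibration takes no time and is no camera call.
- close_job(): hands the job in; it is judged then, once.
Trained networks look in the newest picture that a camera, given by its name, has taken for a name from the list of things; names that differ only in an ending like _2 or _b are one class to them, and where a whole thing is asked for, a point or a joint stands for the part that bears it (a point fixed in the world has none). Each returns a list of dicts, best first, with "conf" (0 to 1); they miss things now and then, are a little off and sometimes report something else, mostly with a low value. They report only what shows in the picture. A call takes as long as a camera call. They do not tell look-alikes from the thing itself.
- outline_of(camera, name): "region" (420x560 bool, what is visible of it) and "position" ([row, column] in pixels, amid what is visible of it).
The state is a dict: "t": time; "q": joint angles; "joint_vel": joint speeds; "effort": joint torques, N m; "tool_pos": TCP position; "ee_rot": TCP orientation; "contact_force": force on the tool from outside, world axes, zero at the start; "ft_torque": the same for the moment, N m; "width": opening from 0.0 (shut) to 1.0 (fully open); "grasp_force": force on a finger pad.
Only numpy, scipy, OpenCV 4.12 (cv2) and the standard library are available. Lean on these libraries where they do the work, as an engineer would, in place of code of your own. Each camera call takes 0.05 s, during which the arm holds its last target. There are 200 camera calls.

## Working session

There is one attempt and no reset: what is moved stays moved. The work goes in short steps, Python scripts to look and compute and a tool call to move; the robot and the scene stay as the last step left them, time stands still between calls to the robot, and variables do not carry over. Pictures are saved under pics/ and viewed, at most 10 in all, crops included, and the job is handed in when it is done.

Besides the shell and the picture viewer there is one more tool, called after "Emit:" in YAML: its name, and indented under it one key for each argument. servo_tool: Moves the arm, as the interface text tells. Its arguments: {"type":"object","properties":{"moves":{"type":"array"},"newtons":{"type":"number"}},"required":["moves"]}

```bash
ls; mkdir -p pics; cat > h.py <<'E'
from plant import *
import numpy as np, cv2
def save(n,cam): 
    im=snapshot(cam); cv2.imwrite(f'pics/{n}.png',im[:,:,::-1]); return im
def ray(cam,r,c):
    k=get_calibration(cam); f=210/np.tan(np.radians(k['vfov'])/2)
    W=np.array(k['world_to_cam']); R=W[:3,:3];t=W[:3,3]
    return -R.T@t, R.T@np.array([(c-k['cx'])/f,(r-k['cy'])/f,1])
def at_z(cam,r,c,z):
    o,d=ray(cam,r,c); return o+d*(z-o[2])/d[2]
def proj(cam,p):
    k=get_calibration(cam); f=210/np.tan(np.radians(k['vfov'])/2)
    q=np.array(k['world_to_cam'])@np.r_[p,1]; return np.round([k['cy']+f*q[1]/q[2],k['cx']+f*q[0]/q[2]],1)
def tri(a,b):
    (o1,d1),(o2,d2)=ray('scene',*a),ray('top',*b)
    s=np.linalg.lstsq(np.c_[d1,-d2],o2-o1,rcond=None)[0]; p,q=o1+d1*s[0],o2+d2*s[1]
    return (p+q)/2,np.linalg.norm(p-q)
E
python3 - <<'E'
from h import *
ims=[save('scene0','scene'),save('top0','top')]
for cam in('scene','top'):
    k=get_calibration(cam); print(cam,k['vfov'],k['cx'],k['cy'],ray(cam,210,280))
    for n in('chute','ring','rod','stand','tray','battery','oil','screwdriver'):
        for d in outline_of(cam,n)[:4]:
            print(n,round(d['conf'],2),np.round(d['position'],0),d['region'].sum())
print(observe())
E
```

```text
pics
scene 51.487399417590154 281.40191788221284 214.9867350123018 (array([ 1.05949579, -0.39566484,  0.75599459]), array([-0.63193615,  0.28560784, -0.72057363]))
rod 0.96 [228. 220.] 525
rod 0.95 [189. 164.] 405
rod 0.93 [200. 247.] 495
rod 0.62 [155. 342.] 300
stand 0.57 [268. 224.] 1688
tray 0.61 [231. 382.] 6607
battery 0.65 [335. 317.] 1640
battery 0.26 [230. 384.] 6645
oil 0.75 [328. 215.] 1252
oil 0.66 [333. 318.] 1593
screwdriver 0.92 [237. 130.] 497
screwdriver 0.62 [327. 216.] 1314
top 49.08778045500857 270.2977186281607 205.65166491477584 (array([ 0.2887356 , -0.11424267,  0.94757702]), array([ 0.21110456, -0.01910817, -0.97755014]))
chute 0.9 [166. 187.] 8143
ring 0.25 [166. 189.] 8136
rod 0.97 [344. 385.] 644
rod 0.86 [192. 358.] 409
rod 0.72 [103. 301.] 1152
rod 0.66 [299. 149.] 760
stand 0.95 [211. 342.] 1622
stand 0.38 [191. 358.] 464
tray 0.72 [191. 356.] 400
tray 0.6 [165. 188.] 8175
battery 0.57 [100. 302.] 1092
battery 0.48 [168. 186.] 8032
oil 0.8 [126. 384.] 834
screwdriver 0.74 [278. 426.] 835
{'t': 0.9, 'q': array([-1.31489548,  0.32097854, -0.07011387,  1.45047904,  0.02259383,
        1.37082169, -0.05691059]), 'joint_vel': array([ 3.35774122e-05,  2.22542287e-04, -4.71018178e-04,  3.85599501e-04,
       -2.43425888e-04,  1.09676697e-05, -5.32819801e-04]), 'effort': array([-3.75057671e-04, -4.93369317e+01, -3.81518109e-01, -3.14585066e+01,
        1.32852161e-02,  1.09153672e-03, -2.07933954e-05]), 'tool_pos': array([0.15566112, 0.63110591, 0.24837312]), 'ee_rot': array([1.20596235e-01, 9.92701640e-01, 4.79500039e-05, 2.29459717e-05]), 'contact_force': array([ 0.83152781, -0.06011171, -0.0913333 ]), 'ft_torque': array([-0.02706656, -0.02128274, -0.03874363]), 'grasp_force': 0.0, 'width': 0.9993539615704489}
```

View images.

View pics/scene0.png

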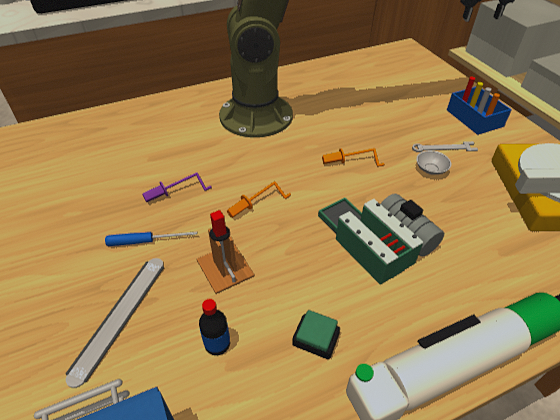

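View pics/top0.png

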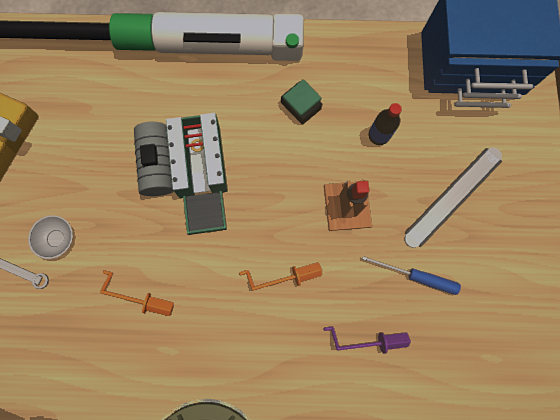

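```bash
python3 - <<'E'
import cv2, numpy as np
a=cv2.imread('pics/top0.png');b=cv2.imread('pics/scene0.png')
f=lambda i,r,c,s:cv2.resize(i[r:r+280//s,c:c+400//s],(400//s*s,280//s*s),interpolation=cv2.INTER_CUBIC)
t=np.vstack([np.hstack([f(a,105,130,2),f(a,172,300,4)]),np.hstack([f(b,185,315,2),f(b,205,185,4)])])
cv2.imwrite('pics/c1.png',t)
E
```

```text
(no output)
```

View pics/c1.png

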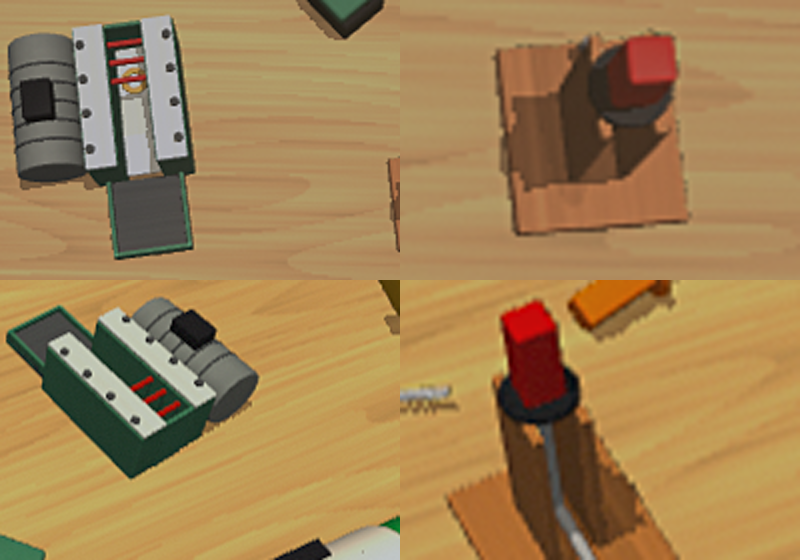

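```bash
cat >> h.py <<'E'
from scipy.optimize import least_squares
def fit(obs,x0):
    def P(v,p): c,s=np.cos(v[2]),np.sin(v[2]); return np.array([v[0]+c*p[0]-s*p[1],v[1]+s*p[0]+c*p[1],p[2]])
    def f(v):
        return np.concatenate([proj(cam,P(v,np.array(p)/1000))-np.array([r,c]) for cam,p,r,c in obs])
    import builtins
    s=least_squares(f,x0,diff_step=1e-3,loss='soft_l1'); return s.x,np.round(f(s.x).reshape(-1,2),1)
E
sed -i 's/return np.round(\(\[k.*\]\),1)$/return np.array(\1)/' h.py
python3 - <<'E'
from h import *
T=lambda p,x,y:('top',p,105+y/2,130+x/2); S=lambda p,x,y:('scene',p,185+(y-280)/2,315+x/2)
o=[T((75,52,75),73,28),T((75,18,75),103,24),T((75,-18,75),141,18),T((75,-52,75),172,15),T((-75,-52,75),191,155),T((-75,-18,75),161,160),T((-75,18,75),117,166),T((-75,52,75),87,168),
S((-75,-52,75),48,345),S((-75,-18,75),78,332),S((75,-18,75),165,428),S((75,-52,75),135,438),S((-75,18,75),97,318),S((-75,52,75),123,308),S((75,52,75),215,390),S((75,18,75),188,405)]
v,r=fit(o,[.6,.0,0.05]); print('chute',v,r.tolist())
A=lambda p,x,y:('top',p,172+y/4,300+(x-400)/4);B=lambda p,x,y:('scene',p,y,x)
h=166
o=[A((-50,45,8),516,235),A((-50,-45,8),688,220),A((50,45,8),497,48),B((-50,-45,8),196,262),B((50,-45,8),215,291),B((50,45,8),253,269),
('top',(0,0,h),187,362.5),('scene',(0,0,h),214.5,217.5)]
v,r=fit(o,[.5,-.3,0]); print('stand',v,r.tolist())
h=tri((214.5,217.5),(187,362.5));print('handletop',h)
for n in [('outline',)]:
  pass
d=[]
for cam in('scene','top'):
  for x in outline_of(cam,'ring')[:2]: print(cam,x['conf'],x['position'])
print(at_z('top',105+81/2,130+133/2,.018))
E
```

```text
chute [0.59583088 0.04058492 0.15380689] [[-0.5, -0.5], [-0.6, 1.2], [0.3, -0.1], [-0.2, 1.0], [0.2, -0.4], [-0.2, -2.7], [-0.9, 1.1], [0.3, -1.2], [-0.9, -2.0], [-0.7, -4.7], [-2.6, 0.1], [-0.1, 2.2], [-0.0, -1.4], [-0.9, -2.7], [1.6, 0.5], [1.2, 1.8]]
stand [ 0.50411859 -0.27387003  0.11339659] [[0.3, 0.0], [0.2, 0.1], [0.6, -0.8], [-4.3, -0.6], [0.6, -0.0], [4.0, 1.2], [-1.0, -0.0], [-0.3, -0.8]]
handletop (array([ 0.50307052, -0.27330197,  0.16402168]), np.float64(0.002084015062544409))
top 0.25 [166.2, 189.1]
[0.62617808 0.04822929 0.018     ]
```

Red rod in the stand (scene px (228,220), top px (190,357)) is the target. Orange (scene (200,247), (155,342)) and purple (189,164) rods are look-alikes lying on the bench. The crop shows the red handle and black collar on the wooden stand, with the foot towards +x. The brass ring is at top px (145,196), under the bars.

Emit:
servo_tool:
  moves:
    - [-1,0,0,0,7]
    - [-1,0,0,0,7]
    - [-1,0,0,0,7]
    - [-1,0,0,0,7]
    - [-1,0,0,0,7]
  newtons: 110

```text
t: 1.42
tool_pos: [0.1556, 0.6311, 0.2483]
ee_rot: [0.416, 0.909, 0.0, -0.0]
contact_force: [-0.2, 0.4, -0.5]
width: 1.003
grasp_force: 0.0
```

Emit:
servo_tool:
  moves:
    - [-1,0,0,0,7]
    - [-1,0,0,0,7]
    - [-1,0,0,0,7]
    - [-1,0,0,0,7]
    - [-1,0,0,0,6.6]

```text
t: 1.83
tool_pos: [0.1556, 0.6311, 0.2484]
ee_rot: [0.668, 0.744, 0.0, -0.0]
contact_force: [0.6, -0.5, -0.1]
width: 1.0
grasp_force: 0.0
```

Emit:
servo_tool:
  moves:
    - [-1,-33.4,20.9,0,0]
    - [-1,-33.4,20.9,0,0]
    - [-1,-33.4,20.9,0,0]
    - [-1,-33.4,20.9,0,0]
    - [-1,-33.4,20.9,0,0]

```text
t: 2.25
tool_pos: [0.2794, 0.4756, 0.2485]
ee_rot: [0.665, 0.746, 0.0, -0.0]
contact_force: [-0.3, -0.2, 1.1]
width: 1.002
grasp_force: 0.0
```

Emit:
servo_tool:
  moves:
    - [-1,-33.4,20.9,0,0]
    - [-1,-33.4,20.9,0,0]
    - [-1,-33.4,20.9,0,0]
    - [-1,-33.4,20.9,0,0]
    - [-1,-33.4,20.9,0,0]

```text
t: 2.67
tool_pos: [0.4023, 0.3215, 0.2487]
ee_rot: [0.666, 0.746, 0.001, -0.0]
contact_force: [1.2, 0.6, 0.2]
width: 1.0
grasp_force: 0.0
```

Emit:
servo_tool:
  moves:
    - [-1,-33.4,20.9,0,0]
    - [-1,-33.4,20.9,0,0]
    - [-1,-33.4,20.9,0,0]
    - [-1,-33.4,20.9,0,0]

```text
t: 3.0
tool_pos: [0.5006, 0.1983, 0.2488]
ee_rot: [0.666, 0.746, 0.001, -0.0]
contact_force: [-0.1, 1.5, -0.7]
width: 1.001
grasp_force: 0.0
```

Emit:
servo_tool:
  moves:
    - [-1,-39,-4,0,0]
    - [-1,-39,-4,0,0]
    - [-1,-39,-4,0,0]
    - [-1,-39,-4,0,0]
    - [-1,-39,-4,0,0]

```text
t: 3.42
tool_pos: [0.5018, 0.002, 0.2486]
ee_rot: [0.666, 0.746, 0.001, 0.0]
contact_force: [1.1, -0.6, -0.3]
width: 0.999
grasp_force: 0.0
```

Emit:
servo_tool:
  moves:
    - [-1,-39,-4,0,0]
    - [-1,-39,-4,0,0]
    - [-1,-39,-4,0,0]
    - [-1,-39,-4,0,0]
    - [-1,0,0,0,0]

```text
t: 3.83
tool_pos: [0.5023, -0.1626, 0.2493]
ee_rot: [0.67, 0.742, -0.001, 0.002]
contact_force: [-0.4, -1.9, -0.1]
width: 0.999
grasp_force: 0.0
```

Emit:
servo_tool:
  moves:
    - [-1,-36.8,-3.8,0,0]
    - [-1,-36.8,-3.8,0,0]
    - [-1,-36.8,-3.8,0,0]
    - [-1,0,0,10,0]
    - [-1,0,0,0,0]

```text
t: 4.25
tool_pos: [0.5035, -0.2662, 0.2371]
ee_rot: [0.668, 0.744, -0.001, -0.001]
contact_force: [-0.0, 0.8, -0.4]
width: 1.003
grasp_force: 0.0
```

```bash
python3 - <<'E'
from h import *
im=save('s1','scene'); t=save('t1','top')
o=observe(); print(o['tool_pos'],proj('scene',o['tool_pos']),proj('scene',[.5035,-.2735,.166]))
f=lambda i,r,c:cv2.resize(i[r:r+140,c:c+130,::-1],(390,420),interpolation=cv2.INTER_CUBIC)
cv2.imwrite('pics/c2.png',np.hstack([f(im,155,150),f(t,130,300)]))
E
```

```text
[ 0.50523918 -0.26283163  0.23791679] [184.52138182 218.69859876] [213.95270556 216.79861693]
```

View pics/c2.png

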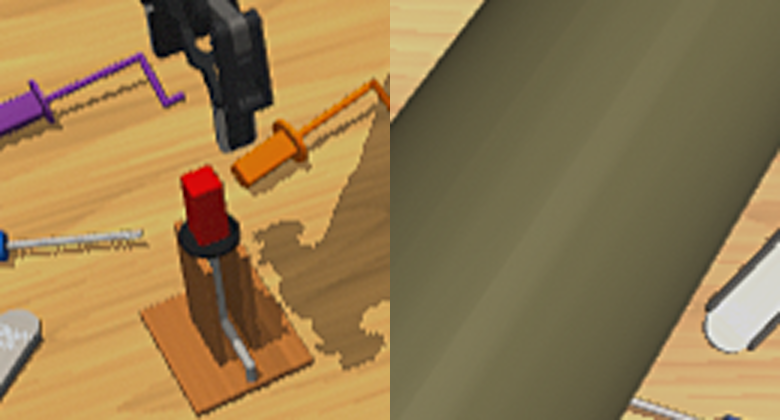

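Emit:
servo_tool:
  moves:
    - [-1,-10.4,-2.9,0,0]
    - [-1,0,0,0,0]
    - [-1,0,0,30,0]
    - [-1,0,0,30,0]
    - [-1,0,0,20,0]

```text
t: 4.77
tool_pos: [0.5037, -0.272, 0.1566]
ee_rot: [0.665, 0.747, 0.001, -0.001]
contact_force: [0.2, -1.1, -0.0]
width: 1.002
grasp_force: 0.0
```

Emit:
servo_tool:
  moves:
    - [-1,0,0,11,0]
    - [-1,0,0,0,0]
    - [-1,0,0,0,0]

```text
t: 5.02
tool_pos: [0.5041, -0.2738, 0.1479]
ee_rot: [0.665, 0.747, 0.0, 0.0]
contact_force: [-0.2, -0.6, -0.2]
width: 1.0
grasp_force: 0.0
```

Emit:
servo_tool:
  moves:
    - [1,0,0,0,0]
    - [1,0,0,0,0]
    - [1,0,0,0,0]
    - [1,0,0,0,0]
    - [1,0,0,0,0]

```text
t: 5.43
tool_pos: [0.5038, -0.2747, 0.1478]
ee_rot: [0.666, 0.746, 0.0, 0.0]
contact_force: [-0.0, -0.2, 0.3]
width: 0.301
grasp_force: 0.1
```

Emit:
servo_tool:
  moves:
    - [1,0,0,0,0]
    - [1,0,0,0,0]
    - [1,0,0,0,0]
    - [1,0,0,0,0]
    - [1,0,0,0,0]

```text
t: 5.85
tool_pos: [0.5037, -0.2747, 0.1478]
ee_rot: [0.666, 0.746, 0.0, 0.0]
contact_force: [-0.5, 0.3, 4.1]
width: 0.24
grasp_force: 107.3
```

Emit:
servo_tool:
  moves:
    - [1,0,0,-20,0]
    - [1,0,0,-40,0]
    - [1,0,0,-40,0]
    - [1,0,0,-30,0]
    - [1,0,0,0,0]

```text
t: 6.27
tool_pos: [0.5058, -0.2765, 0.2831]
ee_rot: [0.666, 0.746, 0.002, 0.005]
contact_force: [1.4, -1.0, -1.1]
width: 0.239
grasp_force: 108.2
```

```bash
python3 - <<'E'
from h import *
im=save('s2','scene')
o=observe(); print(o['t'],o['tool_pos'],o['ee_rot'],o['contact_force'])
cv2.imwrite('pics/c3.png',cv2.resize(im[120:300,150:350,::-1],(600,540),interpolation=cv2.INTER_CUBIC))
E
```

```text
6.3167 [ 0.50480883 -0.2755976   0.27999694] [0.66558636 0.74631557 0.00114687 0.00256004] [-0.45640309  0.31379498 -1.6424999 ]
```

View pics/c3.png

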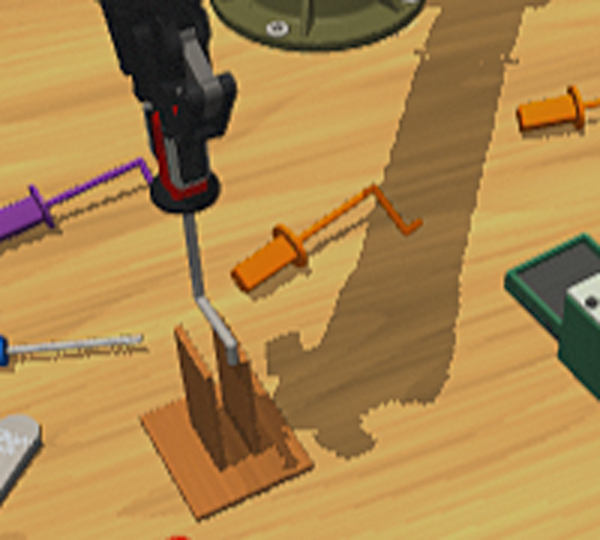

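The rod is held upright, its collar below the fingers and its toe at scene px (241,228). Now I'll refine the chute pose from the white cheek tops.

```bash
python3 - <<'E'
from h import *
print('toe pred',proj('scene',[.5495,-.2705,.139]))
C=np.array([.5958,.0406]);yaw=.1538
for cam,n in(('top','top0'),('scene','scene0')):
    im=cv2.imread(f'pics/{n}.png').astype(int); g=im.min(2); sat=im.max(2)-g
    for sgn in(1,-1):
        m=np.zeros((420,560),np.uint8)
        P=[]
        for x,y in((-75,18),(75,18),(75,52),(-75,52)):
            y*=sgn; c,s=np.cos(yaw),np.sin(yaw)
            P.append(proj(cam,[C[0]+(c*x-s*y)/1e3,C[1]+(s*x+c*y)/1e3,.075])[::-1])
        P=np.array(P); cv2.fillPoly(m,[np.int32(P.round())],255); m=cv2.dilate(m,np.ones((9,9)))
        w=((g>125)&(sat<60)&(m>0)).astype(np.uint8); 
        w=cv2.morphologyEx(w,cv2.MORPH_OPEN,np.ones((3,3)))
        k,l,st,ce=cv2.connectedComponentsWithStats(w); i=1+st[1:,4].argmax()
        pts=np.argwhere(l==i)
        wp=np.array([at_z(cam,r,c,.075)[:2] for r,c in pts],dtype=np.float32)
        rc=cv2.minAreaRect(cv2.convexHull(wp*1000)); 
        c,s=np.cos(yaw),np.sin(yaw); d=(np.array(rc[0])/1e3-C)
        b=cv2.boxPoints(rc); e=max((b[1]-b[0],b[2]-b[1]),key=np.linalg.norm)
        print(cam,sgn,np.round(rc[1],1),'long-axis deg',np.degrees(np.arctan2(e[1],e[0]))%180,'centre local mm',np.round([1e3*(c*d[0]+s*d[1]),1e3*(-s*d[0]+c*d[1])],1))
# ring
im=cv2.imread('pics/top0.png');hsv=cv2.cvtColor(im,cv2.COLOR_BGR2HSV)[120:180,182:206]
m=(hsv[...,1]>70)&(hsv[...,0]>12)&(hsv[...,0]<32)&(hsv[...,2]>100)
print(np.argwhere(m).mean(0)+[120,182],m.sum())
E
```

```text
toe pred [240.09621852 227.81820242]
top 1 [150.6  29.9] long-axis deg 9.437594 centre local mm [ 0.5 37.1]
top -1 [150.5  29.8] long-axis deg 9.418635 centre local mm [  1.1 -32.7]
scene 1 [150.2  30.9] long-axis deg 9.346119 centre local mm [ 0.2 36.9]Traceback (most recent call last):
  File "<stdin>", line 17, in <module>
  File "h.py", line 10, in at_z
    o,d=ray(cam,r,c); return o+d*(z-o[2])/d[2]
        ~~~^^^^^^^^^
  File "h.py", line 6, in ray
    k=get_calibration(cam); f=210/np.tan(np.radians(k['vfov'])/2)
ValueError: time passes only in moves, steps and waits
```

```bash
sed -i 's/^import numpy as np, cv2/import numpy as np, cv2, functools\nget_calibration=functools.lru_cache(get_calibration)/' h.py
cat >> h.py <<'E'
C=np.array([.5961,.0428]);YAW=.1646;c_,s_=np.cos(YAW),np.sin(YAW)
def loc(p): d=np.array(p[:2])-C; return np.round(1e3*np.array([c_*d[0]+s_*d[1],-s_*d[0]+c_*d[1]]),1)
def glob(x,y): return C+np.array([c_*x-s_*y,s_*x+c_*y])/1e3
def toe_state():
    o=observe();x,y=o['ee_rot'][:2];u=np.array([2*x*y,2*y*y-1]);u/=np.linalg.norm(u)
    p=o['tool_pos']; print('t',round(o['t'],2),'yaw',np.degrees(np.arctan2(u[1],u[0])),'toe loc',loc(p[:2]+.045*u),'toe z',round(1e3*(p[2]-.1408),1),'rod loc',loc(p),'F',np.round(o['contact_force'],1))
E
python3 - <<'E'
from h import *
im=cv2.imread('pics/top0.png');hsv=cv2.cvtColor(im,cv2.COLOR_BGR2HSV)[120:180,182:206]
m=(hsv[...,1]>70)&(hsv[...,0]>12)&(hsv[...,0]<32)&(hsv[...,2]>100)
k,l,st,ce=cv2.connectedComponentsWithStats(m.astype(np.uint8)); print(st[1:],ce[1:])
for r,c in((137,196.5),(145.5,196.5),(154,196.5)): print(loc(at_z('top',r,c,.018)))
for n,x,y,z in(('ring',30.5,0,18),('bar1',14,0,64),('bar2',34,0,64),('mouth',-75,0,75)): print(n,proj('top',np.r_[glob(x,y),z/1e3]))
cv2.imwrite('pics/c4.png',cv2.resize(im[105:190,160:235],(750,850))[:600])
toe_state()
E
```

```text
[[ 9 19 12  5 31]
 [ 9 26 12  6 40]] [[14.32258065 20.51612903]
 [14.95       28.8       ]]
[49.7 -1.6]
[30.6  0.4]
[11.6  2.5]
ring [145.5001691  196.70239785]
bar1 [145.2455482  194.09602724]
bar2 [136.04855606 193.05755618]
mouth [185.78225873 198.00320071]
t 6.32 yaw 6.544499455613974 toe loc [ -97.3 -301.4] toe z 139.2 rod loc [-142.2 -299.1] F [-0.5  0.3 -1.6]
```

View pics/c4.png

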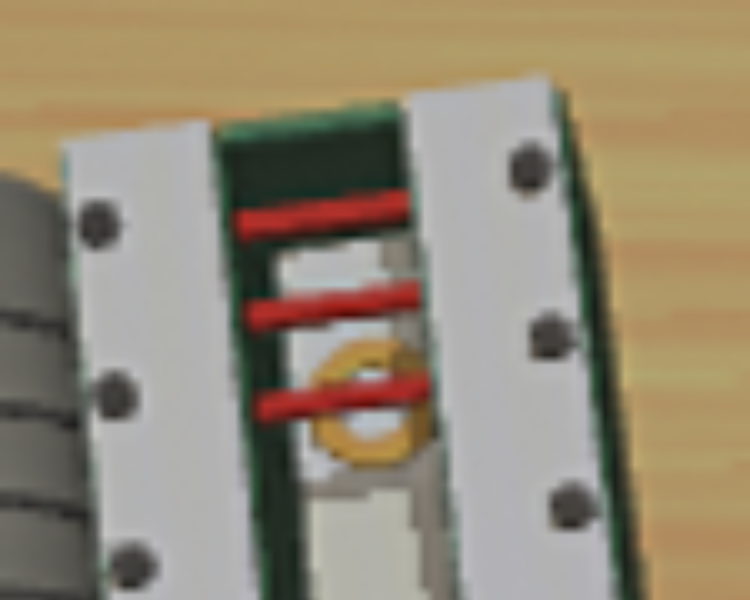

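The ring is at top px (145,197), which is about (32, 0) in the chute frame. Moving above the slot.

Emit:
servo_tool:
  moves:
    - [1,0,0,0,-2.9]
    - [1,37.4,12.1,0,0]
    - [1,37.4,12.1,0,0]
    - [1,37.4,12.1,0,0]
    - [1,37.4,12.1,0,0]

```text
t: 6.73
tool_pos: [0.5256, -0.1171, 0.2752]
ee_rot: [0.647, 0.763, -0.001, -0.001]
contact_force: [1.6, 0.8, -2.1]
width: 0.242
grasp_force: 108.0
```

Emit:
servo_tool:
  moves:
    - [1,37.4,12.1,0,0]
    - [1,37.4,12.1,0,0]
    - [1,37.4,12.1,0,0]
    - [1,37.4,12.1,0,0]
    - [1,0,0,0,0]

```text
t: 7.15
tool_pos: [0.549, 0.048, 0.2743]
ee_rot: [0.641, 0.767, 0.0, -0.003]
contact_force: [-0.9, 1.7, -1.8]
width: 0.248
grasp_force: 108.0
```

Emit:
servo_tool:
  moves:
    - [1,0,0,0,0]
    - [1,0,0,0,0]
    - [1,0,0,0,0]
    - [1,0,0,0,0]

```text
t: 7.48
tool_pos: [0.5496, 0.0346, 0.2768]
ee_rot: [0.648, 0.762, -0.0, -0.0]
contact_force: [-0.1, 0.0, -1.1]
width: 0.238
grasp_force: 108.0
```

```bash
python3 - <<'E'
from h import *
im=save('s3','scene'); toe_state()
for x,y,z in((0,0,139),(-45,0,153)): print(proj('scene',np.r_[glob(x,y),z/1e3]))
cv2.imwrite('pics/c5.png',cv2.resize(im[140:290,310:460,::-1],(600,600),interpolation=cv2.INTER_CUBIC))
E
```

```text
t 7.53 yaw 9.284289455986887 toe loc [-2.1 -0.4] toe z 136.3 rod loc [-47.1  -0.3] F [-0.1 -0.2 -1.1]
[207.11410654 385.31413017]
[188.93888363 371.14859571]
```

View pics/c5.png

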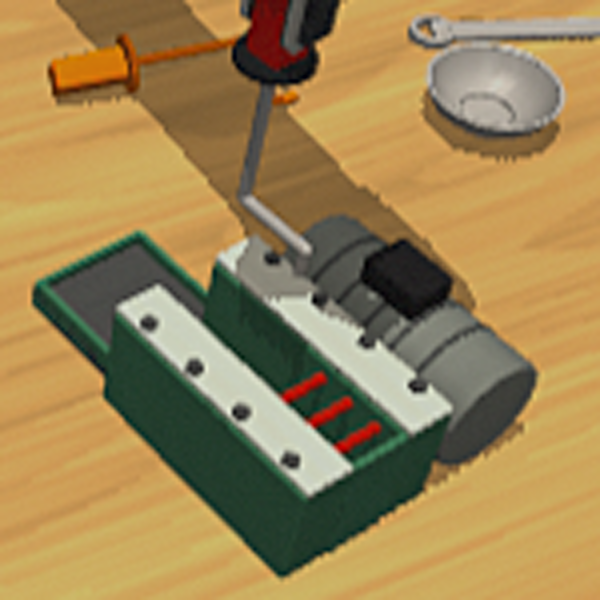

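Emit:
servo_tool:
  moves:
    - [1,0,1,30,0.1]
    - [1,0,0,30,0]
    - [1,0,0,25,0]
    - [1,0,0,15,0]
    - [1,0,0,5,0]

```text
t: 7.95
tool_pos: [0.5489, 0.0355, 0.1695]
ee_rot: [0.648, 0.762, -0.002, -0.001]
contact_force: [-1.1, -0.1, -1.2]
width: 0.244
grasp_force: 108.0
```

Emit:
servo_tool:
  moves:
    - [1,0,0,5,0]
    - [1,0,0,0,0]
    - [1,0,0,0,0]
    - [1,0,0,0,0]

```text
t: 8.28
tool_pos: [0.5518, 0.0366, 0.1687]
ee_rot: [0.647, 0.762, 0.001, 0.001]
contact_force: [0.0, 0.5, -1.5]
width: 0.24
grasp_force: 108.0
```

```bash
python3 - <<'E'
from h import *
toe_state()
E
```

```text
t 8.28 yaw 9.337355609326108 toe loc [0.3 1.1] toe z 27.9 rod loc [-44.7   1.2] F [ 0.   0.5 -1.5]
```

Emit:
servo_tool:
  moves:
    - [1,-1,10,0,0]
    - [1,0,12,0,0]
    - [1,0,9,0,0]
    - [1,0,0,0,0]
    - [1,0,0,0,0]

```text
t: 8.7
tool_pos: [0.5819, 0.0407, 0.1676]
ee_rot: [0.647, 0.762, -0.0, 0.0]
contact_force: [-0.7, -0.4, -2.0]
width: 0.241
grasp_force: 107.9
```

Emit:
servo_tool:
  moves:
    - [1,0,0,2,0]
    - [1,0,0,2,0]
    - [1,0,0,1,0]
    - [1,0,0,0,0]
    - [1,0,0,0,0]

```text
t: 9.12
tool_pos: [0.5813, 0.0407, 0.1622]
ee_rot: [0.647, 0.762, 0.0, -0.0]
contact_force: [0.1, 0.4, -1.4]
width: 0.241
grasp_force: 107.9
```

```bash
python3 - <<'E'
from h import *
toe_state()
E
```

```text
t 9.12 yaw 9.346836899237921 toe loc [30.1  0.3] toe z 21.4 rod loc [-14.9   0.4] F [ 0.1  0.4 -1.4]
```

Emit:
servo_tool:
  moves:
    - [1,0,1.5,0,0]
    - [1,0,0,1,0]
    - [1,0,0,1,0]
    - [1,0,0,0,0]
    - [1,0,0,0,0]

```text
t: 9.53
tool_pos: [0.583, 0.0409, 0.1602]
ee_rot: [0.647, 0.762, -0.0, -0.0]
contact_force: [-0.6, -0.6, -1.7]
width: 0.243
grasp_force: 107.9
```

Emit:
servo_tool:
  moves:
    - [1,0,0,1,0]
    - [1,0,0,0.5,0]
    - [1,0,0,0,0]
    - [1,0,0,0,0]

```text
t: 9.87
tool_pos: [0.5831, 0.0409, 0.1588]
ee_rot: [0.647, 0.762, 0.0, -0.0]
contact_force: [-0.0, -0.2, -1.9]
width: 0.242
grasp_force: 107.9
```

```bash
python3 - <<'E'
from h import *
toe_state()
E
```

```text
t 9.87 yaw 9.34465974526426 toe loc [31.8  0.2] toe z 18.0 rod loc [-13.2   0.3] F [-0.  -0.2 -1.9]
```

Emit:
servo_tool:
  moves:
    - [1,0,0,1,0]
    - [1,0,0,0,0]
    - [1,0,0,0,0]

```text
t: 10.12
tool_pos: [0.5831, 0.041, 0.1578]
ee_rot: [0.647, 0.762, -0.0, -0.0]
contact_force: [0.1, 0.1, -1.7]
width: 0.24
grasp_force: 107.9
```

Emit:
servo_tool:
  moves:
    - [1,0,0,0.7,0]
    - [1,0,0,0,0]
    - [1,0,0,0,0]

```text
t: 10.37
tool_pos: [0.5831, 0.041, 0.1571]
ee_rot: [0.647, 0.762, 0.0, -0.0]
contact_force: [0.2, 0.6, -2.5]
width: 0.244
grasp_force: 107.9
```

Emit:
servo_tool:
  moves:
    - [1,0,0,0.5,0]
    - [1,0,0,0,0]
    - [1,0,0,0,0]

```text
t: 10.62
tool_pos: [0.5831, 0.0409, 0.1566]
ee_rot: [0.647, 0.762, 0.0, -0.0]
contact_force: [-0.1, -0.4, -1.7]
width: 0.24
grasp_force: 107.9
```

Emit:
servo_tool:
  moves:
    - [1,0,0,0.6,0]
    - [1,0,0,0,0]
    - [1,0,0,0,0]

```text
t: 10.87
tool_pos: [0.5831, 0.041, 0.156]
ee_rot: [0.647, 0.762, 0.0, -0.0]
contact_force: [-0.1, 0.8, -1.2]
width: 0.241
grasp_force: 107.9
```

Emit:
servo_tool:
  moves:
    - [1,0,0,0.6,0]
    - [1,0,0,0,0]
    - [1,0,0,0,0]

```text
t: 11.12
tool_pos: [0.5831, 0.041, 0.1554]
ee_rot: [0.647, 0.762, -0.0, -0.0]
contact_force: [0.8, -0.1, -1.9]
width: 0.246
grasp_force: 107.9
```

Emit:
servo_tool:
  moves:
    - [1,0,0,0.5,0]
    - [1,0,0,0,0]
    - [1,0,0,0,0]

```text
t: 11.37
tool_pos: [0.5831, 0.0409, 0.1549]
ee_rot: [0.647, 0.762, 0.0, -0.0]
contact_force: [-0.5, 0.5, -1.8]
width: 0.242
grasp_force: 107.9
```

Emit:
servo_tool:
  moves:
    - [1,0,0,0.5,0]
    - [1,0,0,0,0]
    - [1,0,0,0,0]

```text
t: 11.62
tool_pos: [0.5831, 0.041, 0.1544]
ee_rot: [0.647, 0.762, 0.0, -0.0]
contact_force: [0.4, -0.0, -2.3]
width: 0.241
grasp_force: 107.9
```

Emit:
servo_tool:
  moves:
    - [1,0,0,0.4,0]
    - [1,0,0,0,0]
    - [1,0,0,0,0]

```text
t: 11.87
tool_pos: [0.5831, 0.0409, 0.1541]
ee_rot: [0.647, 0.762, 0.0, 0.0]
contact_force: [-0.6, -0.0, -0.9]
width: 0.242
grasp_force: 107.9
```

Emit:
servo_tool:
  moves:
    - [1,0,0,0,0]

```text
t: 11.95
tool_pos: [0.5831, 0.0409, 0.1541]
ee_rot: [0.647, 0.762, 0.0, 0.0]
contact_force: [0.0, -0.3, -0.6]
width: 0.24
grasp_force: 107.9
```

Emit:
servo_tool:
  moves:
    - [1,0,0,0.4,0]
    - [1,0,0,0,0]

```text
t: 12.12
tool_pos: [0.5832, 0.0409, 0.1537]
ee_rot: [0.647, 0.762, 0.0, 0.0]
contact_force: [-0.1, -0.4, -0.0]
width: 0.242
grasp_force: 107.9
```

Emit:
servo_tool:
  moves:
    - [1,0,0,0,0]

```text
t: 12.2
tool_pos: [0.5831, 0.0409, 0.1537]
ee_rot: [0.647, 0.762, 0.0, 0.0]
contact_force: [0.1, -0.0, 0.1]
width: 0.245
grasp_force: 107.9
```

Emit:
servo_tool:
  moves:
    - [1,0,0,0,0]

```text
t: 12.28
tool_pos: [0.5831, 0.0409, 0.1537]
ee_rot: [0.647, 0.762, 0.0, 0.0]
contact_force: [-0.7, 0.2, -0.1]
width: 0.244
grasp_force: 107.9
```

Emit:
servo_tool:
  moves:
    - [1,0,-2,-0.3,0]
    - [1,0,-3,0,0]
    - [1,0,-3,0,0]
    - [1,0,-3,0,0]
    - [1,0,0,0,0]

```text
t: 12.7
tool_pos: [0.5715, 0.039, 0.1539]
ee_rot: [0.647, 0.762, -0.0, -0.0]
contact_force: [-0.8, -0.3, -0.9]
width: 0.244
grasp_force: 108.0
```

Emit:
servo_tool:
  moves:
    - [1,0,-3,0,0]
    - [1,0,-2,0,0]
    - [1,0,0,0,0]

```text
t: 12.95
tool_pos: [0.5668, 0.0383, 0.1539]
ee_rot: [0.647, 0.762, -0.0, -0.0]
contact_force: [-0.3, -0.6, -0.3]
width: 0.243
grasp_force: 108.0
```

Emit:
servo_tool:
  moves:
    - [1,0,0,0,0]

```text
t: 13.03
tool_pos: [0.5669, 0.0383, 0.1539]
ee_rot: [0.647, 0.762, -0.0, -0.0]
contact_force: [0.4, 0.2, -0.3]
width: 0.246
grasp_force: 108.0
```

```bash
python3 - <<'E'
from h import *
toe_state(); im=save('t4','top'); cv2.imwrite('pics/c6.png',cv2.resize(im[100:250,110:260,::-1],(600,600),interpolation=cv2.INTER_CUBIC))
E
```

```text
t 13.03 yaw 9.350049975324389 toe loc [15.5  0.3] toe z 13.1 rod loc [-29.5   0.4] F [ 0.4  0.2 -0.3]
```

View pics/c6.png

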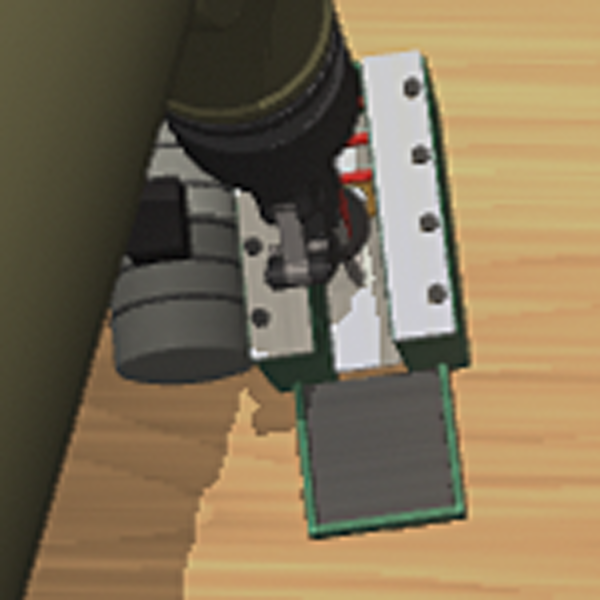

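The brass edge shows at crop (370,200), so the ring has moved towards the mouth with the toe. Carrying on up the ramp.

Emit:
servo_tool:
  moves:
    - [1,0,-3,-0.5,0]
    - [1,0,-3,-0.4,0]
    - [1,0,0,0,0]

```text
t: 13.33
tool_pos: [0.5608, 0.0372, 0.1548]
ee_rot: [0.647, 0.762, -0.0, -0.0]
contact_force: [-0.1, -0.1, -1.3]
width: 0.244
grasp_force: 108.0
```

Emit:
servo_tool:
  moves:
    - [1,0,-2.5,-0.5,0]
    - [1,0,-2.5,-0.5,0]
    - [1,0,0,0,0]

```text
t: 13.58
tool_pos: [0.5559, 0.0364, 0.1558]
ee_rot: [0.647, 0.762, -0.0, -0.0]
contact_force: [-0.1, -0.7, -1.6]
width: 0.242
grasp_force: 108.0
```

Emit:
servo_tool:
  moves:
    - [1,0,0,0,0]

```text
t: 13.67
tool_pos: [0.5563, 0.0365, 0.1559]
ee_rot: [0.647, 0.762, 0.0, -0.0]
contact_force: [-0.1, 0.2, -0.1]
width: 0.242
grasp_force: 108.0
```

Emit:
servo_tool:
  moves:
    - [1,0,-2.5,-0.5,0]
    - [1,0,-2.5,-0.5,0]
    - [1,0,0,0,0]

```text
t: 13.92
tool_pos: [0.5511, 0.0356, 0.1569]
ee_rot: [0.647, 0.762, -0.0, -0.0]
contact_force: [-0.4, -0.4, -2.1]
width: 0.244
grasp_force: 108.0
```

Emit:
servo_tool:
  moves:
    - [1,0,0,0,0]

```text
t: 14.0
tool_pos: [0.5514, 0.0357, 0.1569]
ee_rot: [0.647, 0.762, 0.0, -0.0]
contact_force: [-0.9, 0.8, -2.3]
width: 0.242
grasp_force: 108.0
```

Emit:
servo_tool:
  moves:
    - [1,0,0,0,0]

```text
t: 14.08
tool_pos: [0.5515, 0.0358, 0.1569]
ee_rot: [0.647, 0.762, 0.0, 0.0]
contact_force: [-0.9, -0.7, -1.9]
width: 0.243
grasp_force: 108.0
```

Emit:
servo_tool:
  moves:
    - [1,0,0,0,0]

```text
t: 14.17
tool_pos: [0.5516, 0.0358, 0.1568]
ee_rot: [0.647, 0.762, 0.0, 0.0]
contact_force: [0.5, -1.1, -1.0]
width: 0.243
grasp_force: 108.0
```

Emit:
servo_tool:
  moves:
    - [1,0,-2.5,0,0]
    - [1,0,-2.5,0,0]
    - [1,0,0,0,0]

```text
t: 14.42
tool_pos: [0.5464, 0.0348, 0.157]
ee_rot: [0.647, 0.762, 0.0, -0.0]
contact_force: [0.0, 0.5, -0.7]
width: 0.246
grasp_force: 108.1
```

Emit:
servo_tool:
  moves:
    - [1,0,0,0,0]

```text
t: 14.5
tool_pos: [0.5464, 0.0349, 0.157]
ee_rot: [0.647, 0.762, 0.0, -0.0]
contact_force: [0.4, -0.2, -0.5]
width: 0.243
grasp_force: 108.1
```

Emit:
servo_tool:
  moves:
    - [1,0,0,0.3,0]
    - [1,0,0,0,0]

```text
t: 14.67
tool_pos: [0.5465, 0.0349, 0.1566]
ee_rot: [0.647, 0.762, 0.0, -0.0]
contact_force: [-1.1, 0.2, -0.0]
width: 0.24
grasp_force: 108.3
```

Emit:
servo_tool:
  moves:
    - [1,0,0,0,0]

```text
t: 14.75
tool_pos: [0.5466, 0.0349, 0.1566]
ee_rot: [0.647, 0.762, -0.0, -0.0]
contact_force: [-0.9, -0.4, 1.2]
width: 0.244
grasp_force: 108.3
```

```bash
python3 - <<'E'
from h import *
toe_state()
E
```

```text
t 14.75 yaw 9.34581460496816 toe loc [-5.2  0.2] toe z 15.8 rod loc [-50.2   0.3] F [-0.9 -0.4  1.2]
```

Emit:
servo_tool:
  moves:
    - [1,0,-2.5,-0.8,0]
    - [1,0,-2.5,-0.4,0]
    - [1,0,-2.5,-0.4,0]
    - [1,0,-2.5,-0.4,0]
    - [1,0,0,0,0]

```text
t: 15.17
tool_pos: [0.5362, 0.0332, 0.1587]
ee_rot: [0.647, 0.762, 0.0, -0.0]
contact_force: [-0.0, -0.6, 1.0]
width: 0.244
grasp_force: 108.2
```

Emit:
servo_tool:
  moves:
    - [1,0,0,0,0]

```text
t: 15.25
tool_pos: [0.5363, 0.0333, 0.1586]
ee_rot: [0.647, 0.762, -0.0, -0.0]
contact_force: [-0.1, -0.3, 0.2]
width: 0.245
grasp_force: 108.3
```

Emit:
servo_tool:
  moves:
    - [1,0,0,0,0]

```text
t: 15.33
tool_pos: [0.5364, 0.0333, 0.1585]
ee_rot: [0.647, 0.762, -0.0, -0.0]
contact_force: [-1.2, -0.2, 0.6]
width: 0.243
grasp_force: 108.3
```

Emit:
servo_tool:
  moves:
    - [1,0,0,0,0]

```text
t: 15.42
tool_pos: [0.5364, 0.0333, 0.1585]
ee_rot: [0.647, 0.762, -0.0, -0.0]
contact_force: [-1.7, 0.3, 0.6]
width: 0.247
grasp_force: 108.3
```

Emit:
servo_tool:
  moves:
    - [1,0,-2.5,-0.7,0]
    - [1,0,-2.5,-0.5,0]
    - [1,0,-2.5,-0.5,0]
    - [1,0,-2.5,-0.5,0]
    - [1,0,0,0,0]

```text
t: 15.83
tool_pos: [0.5262, 0.0316, 0.1608]
ee_rot: [0.647, 0.762, -0.0, -0.0]
contact_force: [-1.0, -0.2, -1.1]
width: 0.241
grasp_force: 108.2
```

Emit:
servo_tool:
  moves:
    - [1,0,0,0,0]

```text
t: 15.92
tool_pos: [0.5263, 0.0316, 0.1607]
ee_rot: [0.647, 0.762, -0.0, -0.0]
contact_force: [-0.4, 0.5, 0.3]
width: 0.241
grasp_force: 108.2
```

Emit:
servo_tool:
  moves:
    - [1,0,0,0,0]

```text
t: 16.0
tool_pos: [0.5265, 0.0316, 0.1606]
ee_rot: [0.647, 0.762, -0.0, -0.0]
contact_force: [-0.1, -0.1, -0.6]
width: 0.24
grasp_force: 108.2
```

Emit:
servo_tool:
  moves:
    - [1,0,0,0,0]

```text
t: 16.08
tool_pos: [0.5266, 0.0317, 0.1606]
ee_rot: [0.647, 0.762, -0.0, -0.0]
contact_force: [-0.8, 0.1, -1.2]
width: 0.243
grasp_force: 108.2
```

Emit:
servo_tool:
  moves:
    - [1,0,-2.5,-0.4,0]
    - [1,0,-2.5,-0.4,0]
    - [1,0,-2,0,0]
    - [1,0,-2,0,0]
    - [1,0,0,0,0]

```text
t: 16.5
tool_pos: [0.5174, 0.0301, 0.1616]
ee_rot: [0.647, 0.762, -0.0, -0.0]
contact_force: [-0.7, -0.3, 0.3]
width: 0.246
grasp_force: 108.1
```

Emit:
servo_tool:
  moves:
    - [1,0,0,0,0]

```text
t: 16.58
tool_pos: [0.5175, 0.0302, 0.1615]
ee_rot: [0.647, 0.762, -0.0, -0.0]
contact_force: [-1.0, -0.3, -0.1]
width: 0.245
grasp_force: 108.2
```

Emit:
servo_tool:
  moves:
    - [1,0,0,0,0]

```text
t: 16.67
tool_pos: [0.5175, 0.0302, 0.1615]
ee_rot: [0.647, 0.762, -0.0, -0.0]
contact_force: [-0.2, 0.4, 0.5]
width: 0.242
grasp_force: 108.2
```

Emit:
servo_tool:
  moves:
    - [1,0,0,0,0]

```text
t: 16.75
tool_pos: [0.5176, 0.0302, 0.1614]
ee_rot: [0.647, 0.762, -0.0, -0.0]
contact_force: [-0.8, -0.8, 0.3]
width: 0.243
grasp_force: 108.2
```

Emit:
servo_tool:
  moves:
    - [1,0,-2,-0.3,0]
    - [1,0,-2,-0.2,0]
    - [1,0,-2,-0.1,0]
    - [1,0,0,0,0]

```text
t: 17.08
tool_pos: [0.5115, 0.0291, 0.162]
ee_rot: [0.647, 0.762, -0.0, -0.0]
contact_force: [-0.8, -1.4, -1.4]
width: 0.242
grasp_force: 108.0
```

Emit:
servo_tool:
  moves:
    - [1,0,0,0,0]

```text
t: 17.17
tool_pos: [0.5117, 0.0292, 0.162]
ee_rot: [0.647, 0.762, -0.0, -0.0]
contact_force: [0.7, 0.2, -0.5]
width: 0.242
grasp_force: 108.0
```

Emit:
servo_tool:
  moves:
    - [1,0,0,0,0]

```text
t: 17.25
tool_pos: [0.5119, 0.0293, 0.162]
ee_rot: [0.647, 0.762, -0.0, -0.0]
contact_force: [-0.5, -0.2, -0.7]
width: 0.241
grasp_force: 108.0
```

Emit:
servo_tool:
  moves:
    - [1,0,0,0,0]

```text
t: 17.33
tool_pos: [0.512, 0.0293, 0.1621]
ee_rot: [0.647, 0.762, -0.0, -0.0]
contact_force: [-0.1, -0.7, -1.9]
width: 0.241
grasp_force: 108.0
```

Emit:
servo_tool:
  moves:
    - [1,0,-2.5,0,0]
    - [1,0,-2.5,0,0]
    - [1,0,-2.5,0,0]
    - [1,0,-2.5,0,0]
    - [1,0,0,0,0]

```text
t: 17.75
tool_pos: [0.5016, 0.0275, 0.1621]
ee_rot: [0.647, 0.762, 0.0, -0.0]
contact_force: [0.2, -0.2, -1.6]
width: 0.24
grasp_force: 108.0
```

Emit:
servo_tool:
  moves:
    - [1,0,0,0,0]

```text
t: 17.83
tool_pos: [0.502, 0.0277, 0.1622]
ee_rot: [0.647, 0.762, 0.0, -0.0]
contact_force: [0.5, -0.4, -1.1]
width: 0.248
grasp_force: 108.0
```

Emit:
servo_tool:
  moves:
    - [1,0,0,0,0]

```text
t: 17.92
tool_pos: [0.5022, 0.0277, 0.1622]
ee_rot: [0.647, 0.762, 0.0, 0.0]
contact_force: [-0.1, 0.1, -1.0]
width: 0.244
grasp_force: 108.0
```

```bash
python3 - <<'E'
from h import *
toe_state()
t=snapshot('top'); s=snapshot('scene')
for n,i in(('top',t),('scene',s)): cv2.imwrite(f'pics/{n}5.png',i[:,:,::-1])
f=lambda i,r,c:cv2.resize(i[r:r+130,c:c+100,::-1],(400,520),interpolation=cv2.INTER_CUBIC)
cv2.imwrite('pics/c7.png',np.hstack([f(t,115,150),f(s,175,310)]))
E
```

```text
t 17.92 yaw 9.352546298126752 toe loc [-50.1   0.4] toe z 21.4 rod loc [-95.1   0.5] F [-0.1  0.1 -1. ]
```

View pics/c7.png

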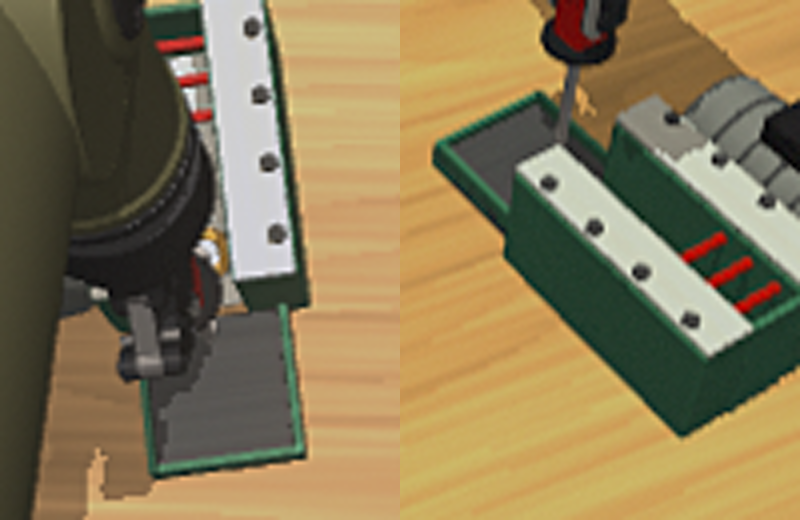

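The ring's brass shows at crop (215,250), still hooked and following the toe.

Emit:
servo_tool:
  moves:
    - [1,0,-2.5,0,0]
    - [1,0,-2.5,0,0]
    - [1,0,-2.5,0,0]
    - [1,0,-2.5,0,0]
    - [1,0,0,0,0]

```text
t: 18.43
tool_pos: [0.4917, 0.0259, 0.1621]
ee_rot: [0.647, 0.762, -0.0, -0.0]
contact_force: [-1.0, 0.1, -2.2]
width: 0.241
grasp_force: 108.0
```

Emit:
servo_tool:
  moves:
    - [1,0,0,0,0]

```text
t: 18.52
tool_pos: [0.4921, 0.026, 0.1622]
ee_rot: [0.647, 0.762, 0.0, -0.0]
contact_force: [-0.2, 0.3, -1.6]
width: 0.242
grasp_force: 108.0
```

Emit:
servo_tool:
  moves:
    - [1,0,0,0,0]

```text
t: 18.6
tool_pos: [0.4923, 0.0261, 0.1622]
ee_rot: [0.647, 0.762, 0.0, 0.0]
contact_force: [0.3, -1.2, -1.5]
width: 0.243
grasp_force: 108.0
```

Emit:
servo_tool:
  moves:
    - [1,0,0,0,0]

```text
t: 18.68
tool_pos: [0.4924, 0.026, 0.1622]
ee_rot: [0.647, 0.762, 0.0, 0.0]
contact_force: [-0.0, -0.4, -1.1]
width: 0.244
grasp_force: 108.0
```

Emit:
servo_tool:
  moves:
    - [1,0,0,0.6,0]
    - [1,0,0,0,0]
    - [1,0,0,0,0]

```text
t: 18.93
tool_pos: [0.4924, 0.026, 0.1615]
ee_rot: [0.647, 0.762, 0.0, 0.0]
contact_force: [0.5, 0.5, -1.3]
width: 0.242
grasp_force: 108.0
```

Emit:
servo_tool:
  moves:
    - [1,0,0,0,0]

```text
t: 19.02
tool_pos: [0.4924, 0.026, 0.1616]
ee_rot: [0.647, 0.762, 0.0, 0.0]
contact_force: [0.2, -0.4, -0.8]
width: 0.25
grasp_force: 108.0
```

Emit:
servo_tool:
  moves:
    - [1,0,-2.5,0,0]
    - [1,0,-2.5,0,0]
    - [1,0,-2.5,0,0]
    - [1,0,0,0,0]

```text
t: 19.35
tool_pos: [0.4842, 0.0247, 0.1614]
ee_rot: [0.647, 0.762, -0.0, -0.0]
contact_force: [0.1, 1.0, -1.8]
width: 0.246
grasp_force: 108.0
```

Emit:
servo_tool:
  moves:
    - [1,0,0,0,0]

```text
t: 19.43
tool_pos: [0.4846, 0.0248, 0.1615]
ee_rot: [0.647, 0.762, 0.0, -0.0]
contact_force: [0.3, -0.3, -0.7]
width: 0.241
grasp_force: 108.0
```

```bash
python3 - <<'E'
from h import *
toe_state()
E
```

```text
t 19.43 yaw 9.353113162289521 toe loc [-67.9   0.4] toe z 20.7 rod loc [-112.9    0.5] F [ 0.3 -0.3 -0.7]
```

Emit:
servo_tool:
  moves:
    - [1,0,-4,0,0]
    - [1,0,-4,0,0]
    - [1,0,-4,0,0]
    - [1,0,-4,0,0]
    - [1,0,-4,0,0]

```text
t: 19.85
tool_pos: [0.4646, 0.0214, 0.1615]
ee_rot: [0.647, 0.762, -0.0, -0.0]
contact_force: [0.9, 0.4, -1.3]
width: 0.244
grasp_force: 108.0
```

Emit:
servo_tool:
  moves:
    - [1,0,-4,0.5,0]
    - [1,0,-4,1,0]
    - [1,0,-4,1,0]
    - [1,0,-4,1,0]
    - [1,0,-4,1,0]

```text
t: 20.27
tool_pos: [0.445, 0.0182, 0.1569]
ee_rot: [0.647, 0.762, 0.0, -0.0]
contact_force: [-0.7, 0.3, 0.0]
width: 0.245
grasp_force: 108.0
```

Emit:
servo_tool:
  moves:
    - [1,0,-4,1,0]
    - [1,0,0,0,0]
    - [1,0,0,0,0]

```text
t: 20.52
tool_pos: [0.4414, 0.0176, 0.156]
ee_rot: [0.647, 0.762, 0.0, -0.0]
contact_force: [-0.1, 0.7, -1.2]
width: 0.24
grasp_force: 108.0
```

```bash
python3 - <<'E'
from h import *
toe_state()
t=snapshot('top'); s=snapshot('scene')
f=lambda i,r,c:cv2.resize(i[r:r+100,c:c+80,::-1],(400,500),interpolation=cv2.INTER_CUBIC)
cv2.imwrite('pics/c8.png',np.hstack([f(t,155,160),f(s,165,305)]))
E
```

```text
t 20.52 yaw 9.34630655082286 toe loc [-111.8    0.5] toe z 15.2 rod loc [-156.8    0.5] F [-0.1  0.7 -1.2]
```

View pics/c8.png

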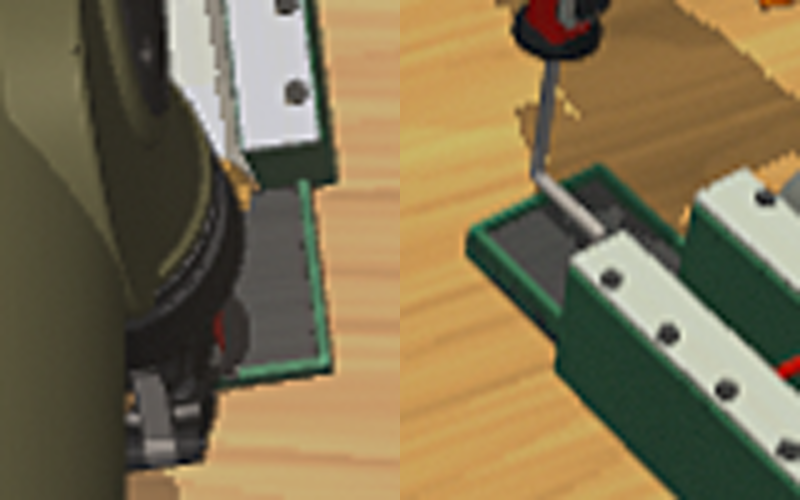

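The ring isn't clearly around the toe. A brassy patch at the mouth (scene about (207,362)) suggests it may be leaning there. I'll clear the arm and check numerically, as my picture views are used up.

Emit:
servo_tool:
  moves:
    - [1,0,0,-10,0]
    - [1,0,0,-30,0]
    - [1,0,0,-40,0]
    - [1,-30,10,-20,0]
    - [1,-38,10,0,0]

```text
t: 21.03
tool_pos: [0.4757, -0.0437, 0.2619]
ee_rot: [0.644, 0.765, 0.005, 0.003]
contact_force: [2.7, -0.1, -2.1]
width: 0.243
grasp_force: 108.3
```

Emit:
servo_tool:
  moves:
    - [1,-38,10,0,0]
    - [1,-38,10,0,0]
    - [1,-38,10,0,0]
    - [1,-20,0,0,0]
    - [1,0,0,0,0]

```text
t: 21.45
tool_pos: [0.5236, -0.1797, 0.257]
ee_rot: [0.65, 0.76, -0.002, 0.002]
contact_force: [-1.7, -0.3, -1.9]
width: 0.244
grasp_force: 108.1
```

```bash
cat >> h.py <<'E'
def brass(cam,ref,show=True):
    im=save(cam+'_now%d'%int(observe()['t']*100),cam)[:,:,::-1]
    r=cv2.imread(f'pics/{ref}.png'); hsv=cv2.cvtColor(im,cv2.COLOR_BGR2HSV)
    poly=[proj(cam,np.r_[glob(x,y),z/1e3])[::-1] for x,y,z in((-152,-38,12),(-152,38,12),(-50,20,12),(-50,20,60),(-50,-20,60),(-50,-20,12))]
    m=np.zeros(im.shape[:2],np.uint8); cv2.fillPoly(m,[cv2.convexHull(np.int32(np.round(poly)))],1)
    d=np.abs(im.astype(int)-r.astype(int)).max(2)
    b=((hsv[...,1]>70)&(hsv[...,0]>10)&(hsv[...,0]<35)&(m>0)&(d>25)).astype(np.uint8)
    k,l,st,ce=cv2.connectedComponentsWithStats(b,connectivity=8)
    for i in range(1,k):
        if st[i,4]>4: print(cam,'bbox c,r,w,h,area',st[i],'cr',np.round(ce[i],1),'loc@z14',loc(at_z(cam,ce[i][1],ce[i][0],.014)))
    dm=(d>25)&(m>0); print(cam,'diff px',dm.sum()); return im,b,d,m
E
python3 - <<'E'
from h import *
toe_state()
for cam,ref in(('top','top0'),('scene','scene0')):
    im,b,d,m=brass(cam,ref)
    ys,xs=np.where(b)
    if len(ys):
        r0,r1,c0,c1=ys.min()-2,ys.max()+3,xs.min()-2,xs.max()+3
        for r in range(r0,r1): print(r,c0,''.join('#' if b[r,c] else ('+' if d[r,c]>25 else '.') for c in range(c0,c1)))
for n in('ring',):
    for cam in('top','scene'):
        for x in outline_of(cam,n)[:3]: print(cam,x['conf'],x['position'],x['region'].sum())
E
```

```text
t 21.45 yaw 8.902584441184816 toe loc [ -62.9 -208.1] toe z 116.2 rod loc [-107.9 -207.7] F [-1.7 -0.3 -1.9]
top bbox c,r,w,h,area [195 176  20  23 174] cr [205.9 187.5] loc@z14 [-63.4  -8.6]
top bbox c,r,w,h,area [188 202   7  12  12] cr [190.8 207.5] loc@z14 [-101.6   27.1]
top bbox c,r,w,h,area [206 207  20  23 230] cr [216.6 220.9] loc@z14 [-137.3  -22.7]
top bbox c,r,w,h,area [188 228  12   5  20] cr [191.6 230.6] loc@z14 [-150.2   30.6]
top diff px 628
174 186 +.....++++++++++++++.++++++++++....++++.++
175 186 +.....++++++++++++++++.+++++++++.++++++.++
176 186 +.....+++++++++++++++.+#+++++++++++++++.++
177 186 ++....++++++++++++++++##+++++++++++++.++++
178 186 ++....++++++++++++++++###++++++++++++.++++
179 186 ++....++++++++++++++.####+++++++++++++++++
180 186 ++.....++++++++++++.######++++++++++++++.+
181 186 ++.....+++++++++++++######++++++++++++++.+
182 186 ++.....+++++++++++.#######++++++++++++++.+
183 186 ++.....++++++++++++########++++++++..+++.+
184 186 ++.....++++++++++.#########+...+++++++++++
185 186 ++.....+++++++++++####..###+++++++++++++++
186 186 ++.....++++++++++
[... 1818 characters left out ...]
 ++.....................###############++++
223 186 ++#.....................###############+.+
224 186 ++#......................##############+.+
225 186 ++#....................################+.+
226 186 .+#..................###################.+
227 186 .+..................####################.+
228 186 .+##..................##############++++++
229 186 .+##..................######++++++++++++++
230 186 ++.#.............##.#+++++++++++++++.+++++
231 186 ++############++++++++++++++++.+++++++++++
232 186 ++###.+++++++++++++...+..+++++++++++++++++
233 186 +.++++++++++...+++++++++++++++++++++++++++
234 186 +.++++.+++++++++++++++++++++++++++++++++++
scene diff px 41
top 0.36 [127.8, 386.0] 860
```

Emit:
servo_tool:
  moves:
    - [1,-35,0,0,0]
    - [1,-35,0,0,0]
    - [1,-35,0,0,0]
    - [1,0,0,0,0]
    - [1,0,0,0,0]

```text
t: 22.07
tool_pos: [0.5401, -0.2783, 0.2559]
ee_rot: [0.648, 0.762, -0.0, -0.0]
contact_force: [0.3, 0.2, -1.5]
width: 0.241
grasp_force: 108.0
```

```bash
python3 - <<'E'
from h import *
toe_state()
for cam,ref in(('top','top0'),('scene','scene0')):
    im,b,d,m=brass(cam,ref)
    dm=(d>25)&(m>0)
    ys,xs=np.where(dm); r0,r1,c0,c1=ys.min()-1,ys.max()+2,xs.min()-1,xs.max()+2
    for r in range(r0,min(r1,r0+70)): print(r,c0,''.join('#' if b[r,c] else ('+' if d[r,c]>25 else ('.' if m[r,c] else ' ')) for c in range(c0,c1)))
E
```

```text
t 22.07 yaw 9.195813416081497 toe loc [ -62.9 -307.7] toe z 115.1 rod loc [-107.9 -307.5] F [ 0.3  0.2 -1.5]
top bbox c,r,w,h,area [195 186  17  14 123] cr [202.5 193.1] loc@z14 [-74.3  -0.4]
top bbox c,r,w,h,area [198 217  28  15  71] cr [211.8 226.3] loc@z14 [-147.2  -11.5]
top diff px 471
173 187      ++++++++++++++ ++++++++++     +   +
174 187      ++++++++++++++.++++++++++    ++   +
175 187      ++++++++++++++++++++++++++   ++   +
176 187      +++++++++++++++++++++++++++++++   +
177 187 +....++++++++++++++++++++++++++++++++  +
178 187 +....+++++++++++++++++++++++++++++++   +
179 187 +....++++++++++++++++++++++++++++++++  +
180 187 +....++++++++++++++++++++++++++++++++  +
181 187 +.....++++++++++++++.++++++++++++++++  +
182 187 +.....+++++++++++++++++++++++++++++++   
183 187 +.....++++++++++++++++++++++++++++      
184 187 +.....+++++++++++++++++++++             
185 187 +.....+++++++++++++++.....              
186 187 ++....+++++++++##.++++.....             
187 187 +.....+++++++######.++.....             
188 187  .....+++++##########.+....             
189 187  .....++++#####
[... 1719 characters left out ...]
#................##+ 
225 187 +................##.................##  
226 187 +...............#...................### 
227 187 +..............#...............######## 
228 187 +.............#........############++++ 
229 187 ++...........#############.++++++++++++ 
230 187 ++.......++.#######.+++++++++++++++ ++++
231 187 ++.+++++++.##  +++++++++++++ +++++++++++
232 187 ++++++    ++++++++     +++++++++++++++++
233 187          +    ++++++++++++++++++++++++++
scene diff px 0Traceback (most recent call last):
  File "<stdin>", line 6, in <module>
    return umr_minimum(a, axis, None, out, keepdims, initial, where)
ValueError: zero-size array to reduction operation minimum which has no identity
```

The top-camera diff shows the ring at px (193,201), about (-75, 1) in the chute frame. It is leaning over the floor's end, so the toe slipped out as it tipped. I'll set the toe down behind it inside the slot and push it out.

Emit:
servo_tool:
  moves:
    - [1,38.5,1.6,0,-0.2]
    - [1,38.5,1.6,0,0]
    - [1,38.5,1.6,0,0]
    - [1,38.5,1.6,0,0]
    - [1,38.5,1.6,0,0]

```text
t: 22.58
tool_pos: [0.5161, -0.0815, 0.2562]
ee_rot: [0.644, 0.765, 0.001, -0.0]
contact_force: [1.6, 0.9, -1.6]
width: 0.241
grasp_force: 108.1
```

Emit:
servo_tool:
  moves:
    - [1,38.5,1.6,0,0]
    - [1,38.5,1.6,0,0]
    - [1,38.5,1.6,0,0]
    - [1,0,0,0,0]
    - [1,0,0,0,0]

```text
t: 23.0
tool_pos: [0.5012, 0.0342, 0.2563]
ee_rot: [0.642, 0.767, 0.001, -0.001]
contact_force: [0.4, -0.7, -2.4]
width: 0.246
grasp_force: 108.0
```

Emit:
servo_tool:
  moves:
    - [1,0,0,0,0]
    - [1,0,0,0,0]
    - [1,0,0,0,0]

```text
t: 23.25
tool_pos: [0.5023, 0.0278, 0.2562]
ee_rot: [0.646, 0.763, 0.0, -0.0]
contact_force: [0.5, 0.7, -1.4]
width: 0.244
grasp_force: 108.1
```

```bash
python3 - <<'E'
from h import *
toe_state(); print(loc(at_z('top',193,201.3,.018)),loc(at_z('top',193,201.3,.024)))
E
```

```text
t 23.25 yaw 9.457486662138017 toe loc [-50.    0.6] toe z 115.4 rod loc [-95.    0.5] F [ 0.5  0.7 -1.4]
[-74.9   1.7] [-76.5   1. ]
```

Emit:
servo_tool:
  moves:
    - [1,0,0,30,0]
    - [1,0,0,30,0]
    - [1,0,0,20,0]
    - [1,0,0,5,0]
    - [1,0,0,0,0]

```text
t: 23.67
tool_pos: [0.5014, 0.0277, 0.1698]
ee_rot: [0.647, 0.763, -0.001, -0.001]
contact_force: [1.1, 0.5, -0.3]
width: 0.243
grasp_force: 108.0
```

Emit:
servo_tool:
  moves:
    - [1,0,0,2,0]
    - [1,0,0,2,0]
    - [1,0,0,2,0]
    - [1,0,0,0,0]
    - [1,0,0,0,0]

```text
t: 24.08
tool_pos: [0.5027, 0.0288, 0.1656]
ee_rot: [0.646, 0.764, 0.001, 0.0]
contact_force: [-0.0, -0.6, -2.5]
width: 0.245
grasp_force: 108.0
```

```bash
python3 - <<'E'
from h import *
toe_state()
E
```

```text
t 24.08 yaw 9.55115902207418 toe loc [-49.4   1.6] toe z 24.8 rod loc [-94.4   1.5] F [-0.  -0.6 -2.5]
```

Emit:
servo_tool:
  moves:
    - [1,0,0,1.5,0]
    - [1,0,0,0.8,0]
    - [1,0,-3,0.2,0]
    - [1,0,-3,0.2,0]
    - [1,0,-3,0,0]

```text
t: 24.5
tool_pos: [0.4931, 0.0271, 0.1622]
ee_rot: [0.646, 0.763, -0.0, -0.0]
contact_force: [0.2, -0.5, -2.1]
width: 0.245
grasp_force: 108.0
```

Emit:
servo_tool:
  moves:
    - [1,0,-3,0.2,0]
    - [1,0,-3,0,0]
    - [1,0,-3,0.2,0]
    - [1,0,-3,0,0]
    - [1,0,-3,0,0]

```text
t: 24.92
tool_pos: [0.4784, 0.0247, 0.162]
ee_rot: [0.646, 0.763, 0.0, -0.0]
contact_force: [-0.9, 0.4, -1.4]
width: 0.247
grasp_force: 108.0
```

Emit:
servo_tool:
  moves:
    - [1,0,-3,0,0]
    - [1,0,-3,0,0]
    - [1,0,-3,0,0]
    - [1,0,-3,0,0]
    - [1,0,0,0,0]

```text
t: 25.33
tool_pos: [0.4663, 0.0226, 0.1619]
ee_rot: [0.646, 0.763, 0.0, -0.0]
contact_force: [-0.6, -0.9, -2.3]
width: 0.238
grasp_force: 108.0
```

```bash
python3 - <<'E'
from h import *
toe_state()
E
```

```text
t 25.33 yaw 9.542753996252957 toe loc [-86.4   1.4] toe z 21.1 rod loc [-131.4    1.4] F [-0.6 -0.9 -2.3]
```

Emit:
servo_tool:
  moves:
    - [1,0,-1,1,0]
    - [1,0,-1,1,0]
    - [1,0,-1,1,0]
    - [1,0,-1,1,0]
    - [1,0,-1,1,0]

```text
t: 25.75
tool_pos: [0.4618, 0.0219, 0.1567]
ee_rot: [0.646, 0.763, -0.0, -0.0]
contact_force: [-0.3, -0.6, -2.2]
width: 0.242
grasp_force: 108.0
```

Emit:
servo_tool:
  moves:
    - [1,0,-2,0.5,0]
    - [1,0,-2,0,0]
    - [1,0,-2,0,0]
    - [1,0,0,0,0]
    - [1,0,0,0,0]

```text
t: 26.17
tool_pos: [0.4559, 0.021, 0.1565]
ee_rot: [0.646, 0.764, 0.0, -0.0]
contact_force: [0.1, 0.6, -1.8]
width: 0.242
grasp_force: 108.1
```

Emit:
servo_tool:
  moves:
    - [1,0,0,-10,0]
    - [1,0,0,-25,0]
    - [1,0,0,-30,0]
    - [1,-30,10,-30,0]
    - [1,-39,10,0,0]

```text
t: 26.58
tool_pos: [0.4899, -0.0395, 0.2562]
ee_rot: [0.643, 0.766, 0.005, 0.002]
contact_force: [3.0, 0.0, -1.6]
width: 0.244
grasp_force: 108.4
```

Emit:
servo_tool:
  moves:
    - [1,-39,10,0,0]
    - [1,-39,10,0,0]
    - [1,-39,10,0,0]
    - [1,-39,10,0,0]
    - [1,-39,0,0,0]

```text
t: 27.0
tool_pos: [0.561, -0.2281, 0.2503]
ee_rot: [0.644, 0.765, 0.0, 0.001]
contact_force: [-0.3, 1.0, -0.3]
width: 0.242
grasp_force: 108.2
```

Emit:
servo_tool:
  moves:
    - [1,-39,0,0,0]
    - [1,0,0,0,0]
    - [1,0,0,0,0]
    - [1,0,0,0,0]
    - [1,0,0,0,0]

```text
t: 27.42
tool_pos: [0.5655, -0.2647, 0.2503]
ee_rot: [0.645, 0.764, 0.001, -0.0]
contact_force: [0.3, 0.1, -1.0]
width: 0.242
grasp_force: 108.1
```

```bash
python3 - <<'E'
from h import *
toe_state()
for cam,ref in(('top','top0'),('scene','scene0')):
    im,b,d,m=brass(cam,ref)
    dm=(d>25)&(m>0)
    ys,xs=np.where(dm)
    if len(ys)==0: continue
    r0,r1,c0,c1=ys.min()-1,ys.max()+2,xs.min()-1,xs.max()+2
    for r in range(r0,min(r1,r0+70)): print(r,c0,''.join('#' if b[r,c] else ('+' if d[r,c]>25 else ('.' if m[r,c] else ' ')) for c in range(c0,c1)))
E
```

```text
t 27.42 yaw 9.701330477984305 toe loc [ -35.5 -298.1] toe z 109.5 rod loc [ -80.5 -298.4] F [ 0.3  0.1 -1. ]
top bbox c,r,w,h,area [ 188  174   38   59 1548] cr [203.5 206.3] loc@z14 [-102.8    0.9]
top diff px 1566
173 187      ++++++++++++++ ++++++++++++++ +++ +
174 187      +++++++++++++#.##++++++++ +++++++ +
175 187      +++++++##########+++++++++ + ++++ +
176 187 +    +++++#############+++++++++++++++++
177 187 +....++++##############++++++++++++++++ 
178 187 +....++++###############+++++++++++++++ 
179 187 +.....++################+++++++++++++++ 
180 187 +....++#############.####++++++++++++++ 
181 187 +...+###############.####++++++++++++++ 
182 187 +...#####################+++++++++++++++
183 187 +..##.####################++++++++  ++++
184 187 +.###.####################+ ++++++++++++
185 187 +#########################++++++++++++++
186 187 +##########################+++++++++++++
187 187 +##########################+++++++++++++
188 187  ##########################+++++++++++++
189 187 +##########################+++++++++++++
190 187 +######################.####++++++++++++
19
[... 1420 characters left out ...]
20 187 +#################################.##+++
221 187 +####################################++ 
222 187 +####################################++ 
223 187 +#####################################+ 
224 187 +#####################################++
225 187 +#####################################++
226 187 +######################################+
227 187 +######################################+
228 187 +##################################+++++
229 187 +##########################+++++++++++++
230 187 +###################++++++++++++++++++++
231 187 +############+++++++++++++++++++++++++++
232 187 +####++++++++++++++++++ ++++++++++++++++
233 187 ++++++++++++++++++++++++++++++++++++++++
scene diff px 0
```

Emit:
servo_tool:
  moves:
    - [1,-10,-28,0,0]
    - [1,-10,-20,0,0]
    - [1,-10,0,0,0]
    - [1,0,0,0,0]
    - [1,0,0,0,0]

```text
t: 27.93
tool_pos: [0.5222, -0.3042, 0.2506]
ee_rot: [0.646, 0.763, 0.001, 0.0]
contact_force: [0.8, 0.7, -1.3]
width: 0.24
grasp_force: 108.3
```

```bash
python3 - <<'E'
from h import *
toe_state()
im,b,d,m=brass('top','top0')
for r in range(173,234): print(r,187,''.join('#' if b[r,c] else ('+' if d[r,c]>25 else ('.' if m[r,c] else ' ')) for c in range(187,226)))
im,b,d,m=brass('scene','scene0'); print(m.sum(),[(k,((d>k)&(m>0)).sum()) for k in(5,10,15)])
E
```

```text
t 27.93 yaw 9.506591504009457 toe loc [ -84.8 -330.2] toe z 109.8 rod loc [-129.8 -330.2] F [ 0.8  0.7 -1.3]
top bbox c,r,w,h,area [195 190  17   5  32] cr [203.  192.5] loc@z14 [-73.1  -1.5]
top bbox c,r,w,h,area [198 198  15  15 127] cr [205.2 204.9] loc@z14 [-100.4   -3. ]
top diff px 530
173 187      ++++++++++++++ ++++++++++     +  +
174 187      ++++++++++++++.++++++++++    ++   
175 187      ++++++++++++++++++++++++++  +++   
176 187 +    +++++++++++++++++++++++++++++++   
177 187 +....++++++++++++++++++++++++++++++++  
178 187 +....+++++++++++++++++++++++++++++++   
179 187 +....++++++++++++++++++++++++++++++++  
180 187 +....++++++++++++++++++++++++++++++++  
181 187 +.....++++++++++++++.++++++++++++++++  
182 187 +.....+++++++++++++++++++++++++++++++  
183 187 +.....++++++++++++++++++++++++++++     
184 187 +.....+++++++++++++++++++++            
185 187 +.....+++++++++++++++.....             
186 187 ++....++++++++++++++++.....            
187 187 +.....++++++++++++++++.....            
188 187  .....+++++++++++++++++....            
189 187  .....+++++++++++++++++....    
[... 1504 characters left out ...]
 +....................................+ 
222 187 +....................................+ 
223 187 +....................................++
224 187 +....................................++
225 187 +....................................+ 
226 187 +..................................+.+#
227 187 +.............................+++++++##
228 187 +......................+++++++++++.   +
229 187 ++..............++++++++++.        ++++
230 187 ++.......++++++++++.               ++++
231 187 ++.++++++++..                ++++++++++
232 187 ++++++                +++++++++++++++++
233 187              ++++++++++++++++++++++++++
scene diff px 0
1078 [(5, np.int64(835)), (10, np.int64(315)), (15, np.int64(192))]
```

The ring now shows as a clean round outline at top px (205,204), about (-100, -1) in the chute frame, so it lies flat and free in the tray. Now I'll hang the rod back.

Emit:
servo_tool:
  moves:
    - [1,0,0,-30,0]
    - [1,0,0,-5,3]
    - [1,15,-7,0,0]
    - [1,16,-8,0,0]
    - [1,0,0,0,0]

```text
t: 28.45
tool_pos: [0.5038, -0.2717, 0.2849]
ee_rot: [0.664, 0.748, 0.001, -0.001]
contact_force: [0.5, -0.5, -2.5]
width: 0.245
grasp_force: 108.4
```

Emit:
servo_tool:
  moves:
    - [1,0,0,0,0]
    - [1,0,0,0,0]
    - [1,0,0,0,0]
    - [1,0,0,0,0]

```text
t: 28.78
tool_pos: [0.5042, -0.2757, 0.2851]
ee_rot: [0.666, 0.746, -0.0, 0.0]
contact_force: [-1.1, -0.4, -2.0]
width: 0.244
grasp_force: 108.4
```

```bash
cat >> h.py <<'E'
def togo():
    o=observe();x,y=o['ee_rot'][:2];u=np.array([2*x*y,2*y*y-1]);p=o['tool_pos'];d=np.array([.5038,-.2747])-p[:2]
    print('ty',1e3*d@u,'tx',1e3*d@np.array([-u[1],u[0]]),'z',p[2],'yaw',np.degrees(np.arctan2(u[1],u[0])),o['ee_rot'],o['t'],o['contact_force'])
E
python3 -c "from h import *; togo()"
```

```text
ty -0.2376150007891257 tx 1.0236609579977238 z 0.2850584447135071 yaw 6.518132213977114 [ 6.65763485e-01  7.46162723e-01 -3.64929694e-04  1.97242921e-04] 28.7833 [-1.07607289 -0.36717327 -2.00053458]
```

Emit:
servo_tool:
  moves:
    - [1,1,0,15,0]
    - [1,0,0,20,0]
    - [1,0,0,20,0]
    - [1,0,0,20,0]
    - [1,0,0,20,0]

```text
t: 29.2
tool_pos: [0.5039, -0.2748, 0.1891]
ee_rot: [0.666, 0.746, -0.0, 0.0]
contact_force: [0.2, 0.8, -1.4]
width: 0.247
grasp_force: 108.4
```

Emit:
servo_tool:
  moves:
    - [1,0,0,20,0]
    - [1,0,0,12,0]
    - [1,0,0,4,0]
    - [1,0,0,0,0]
    - [1,0,0,0,0]

```text
t: 29.62
tool_pos: [0.5043, -0.2748, 0.1548]
ee_rot: [0.666, 0.746, -0.0, 0.001]
contact_force: [-0.6, 0.7, -1.5]
width: 0.242
grasp_force: 108.4
```

```bash
python3 -c "from h import *; togo()"
```

```text
ty -0.4770466417251229 tx 0.1766479780898642 z 0.15483917761516944 yaw 6.520333973096526 [ 6.65749043e-01  7.46175509e-01 -2.11013140e-05  5.67142450e-04] 29.6167 [-0.60167636  0.70141686 -1.47593965]
```

Emit:
servo_tool:
  moves:
    - [1,0,-0.4,3,0]
    - [1,0,0,2,0]
    - [1,0,0,1,0]
    - [1,0,0,0,0]
    - [1,0,0,0,0]

```text
t: 30.03
tool_pos: [0.5037, -0.2742, 0.1484]
ee_rot: [0.666, 0.746, 0.0, 0.0]
contact_force: [0.0, 0.0, -0.8]
width: 0.244
grasp_force: 108.4
```

Emit:
servo_tool:
  moves:
    - [1,0,0,0.5,0]
    - [1,0,0,0.5,0]
    - [1,0,0,0,0]
    - [1,0,0,0,0]

```text
t: 30.37
tool_pos: [0.5038, -0.2745, 0.1478]
ee_rot: [0.666, 0.746, 0.0, 0.0]
contact_force: [-1.3, 1.6, 5.1]
width: 0.24
grasp_force: 109.1
```

```bash
python3 -c "from h import *; togo()"
```

```text
ty 0.01030265899508678 tx -0.225665425319921 z 0.14779390458755473 yaw 6.54227246941564 [6.65606257e-01 7.46302957e-01 3.00198011e-04 3.41270938e-04] 30.3667 [-1.29839899  1.56966579  5.10966782]
```

Seated (contact force 5 N up). Releasing and withdrawing.

Emit:
servo_tool:
  moves:
    - [0.3,0,0,0,0]
    - [0,0,0,0,0]
    - [-0.5,0,0,0,0]
    - [-1,0,0,0,0]
    - [-1,0,0,0,0]

```text
t: 30.78
tool_pos: [0.5034, -0.2741, 0.1469]
ee_rot: [0.666, 0.746, -0.0, -0.0]
contact_force: [-0.4, 0.6, 0.0]
width: 0.903
grasp_force: 0.0
```

Emit:
servo_tool:
  moves:
    - [-1,0,0,0,0]
    - [-1,0,0,0,0]
    - [-1,0,0,0,0]
    - [-1,0,0,0,0]
    - [-1,0,0,0,0]

```text
t: 31.2
tool_pos: [0.5035, -0.2742, 0.1471]
ee_rot: [0.666, 0.746, 0.0, -0.0]
contact_force: [-0.3, -0.1, 0.7]
width: 0.998
grasp_force: 0.0
```

Emit:
servo_tool:
  moves:
    - [-1,0,0,-10,0]
    - [-1,0,0,-25,0]
    - [-1,0,0,-35,0]
    - [-1,0,0,-35,0]
    - [-1,-20,-25,0,0]

```text
t: 31.62
tool_pos: [0.4885, -0.294, 0.2588]
ee_rot: [0.662, 0.75, 0.003, 0.005]
contact_force: [1.2, 0.4, 0.1]
width: 1.001
grasp_force: 0.0
```

Emit:
servo_tool:
  moves:
    - [-1,-20,-5,0,0]
    - [-1,-20,0,0,0]
    - [-1,0,0,0,0]
    - [-1,0,0,0,0]
    - [-1,0,0,0,0]

```text
t: 32.03
tool_pos: [0.4807, -0.3366, 0.2522]
ee_rot: [0.665, 0.746, 0.0, -0.0]
contact_force: [0.4, -0.6, 0.7]
width: 0.998
grasp_force: 0.0
```

```bash
python3 - <<'E'
from h import *
toe_state()
im,b,d,m=brass('top','top0')
for r in range(196,215): print(''.join('#' if b[r,c] else '.' for c in range(187,220)))
s=save('s9','scene')[:,:,::-1]; r=cv2.imread('pics/scene0.png')
dd=np.abs(s.astype(int)-r.astype(int)).max(2); print('rod region diff',(dd[205:295,190:260]>40).sum())
h=cv2.cvtColor(s,cv2.COLOR_BGR2HSV);h0=cv2.cvtColor(r,cv2.COLOR_BGR2HSV)
for q in(h,h0):
    k=((q[...,0]<6)|(q[...,0]>174))&(q[...,1]>150); k[:195]=0;k[260:]=0;k[:,:195]=0;k[:,245:]=0; print('red',np.argwhere(k).mean(0),k.sum())
E
```

```text
t 32.03 yaw 6.560790015259266 toe loc [-131.1 -357.6] toe z 111.4 rod loc [-176.  -355.4] F [ 0.4 -0.6  0.7]
top bbox c,r,w,h,area [200 191  12   3  16] cr [205.6 192.1] loc@z14 [-73.2  -7. ]
top bbox c,r,w,h,area [195 193   4   2   7] cr [196.3 193.4] loc@z14 [-73.2  12.6]
top bbox c,r,w,h,area [198 198  15  14 124] cr [205.2 204.8] loc@z14 [-100.2   -3.1]
top diff px 491
.................................
.................................
.................###.............
...............########..........
.............###########.........
.............############........
............####.....#####.......
............####......####.......
...........####.......####.......
...........####.......####.......
...........####.......####.......
............####.....#####.......
............#####...#####........
.............###########.........
.............###########.........
..............########...........
.................................
.................................
.................................
rod region diff 1325
red [223.58       217.83333333] 300
red [223.49501661 218.00664452] 301
```

```bash
python3 -c "from h import *; print(close_job())"
```

```text
the job is handed in; nothing more can be done
None
```

The job is handed in; its verdict was not shown. By my last checks the ring lies flat in the catch tray, about (-100, -1) mm in the chute frame, and the rod hangs back in its stand with its handle within 0.2 px of where it started. The ring slipped off the toe at the floor's end and had to be pushed out from behind.

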